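# Click the photometer's filter selector round to the green marker and start the reading

## Task

With a fingertip against the side of its pointer wing, push the photometer's filter selector clockwise through its clicks until the pointer rests in the detent at the green marker; do not run past it and do not pinch the wing. Then press the orange start button right down and let it come up again. Leave the glassware and everything else standing where it is.

Things in the scene. Friction and masses are not known exactly. Their poses are not given: they have to be found in the camera images.
- photometer: ivory bench photometer, fixed, 240 x 340 mm in plan, flat deck 90 mm above the bench. Origin: centre of its underside; x from its front to its back, y to its left, z up. Round grey dial plate (184 mm wide, flush) centred at (0, -70) mm on the deck; start button at (-70, 70) mm; a hump 45 mm high along the left edge, y = 122 to 168 mm
- selector (a joint): turn of the filter selector in rad, growing CLOCKWISE seen from above. Nine sprung detents, one per 30 deg (0, 0.524, ... 4.19), each with a black tick on the dial plate. Pushed past half way to the next detent it snaps there by itself, else it falls back. A click takes about 0.07 N m (2 N at 40 mm radius). It starts in one of the first four
- pointer (a point): point on the selector's upright axis (dial centre), 34 mm above the deck. x along the pointer, turning with it; z up. The selector is a black wing with a white stripe on top, 12 mm wide, reaching from 5 mm behind the axis to 55 mm out along +x, its sides 10 to 34 mm above the deck; round hub below, radius 18 mm, 13 mm high. Pushing the wing's +y side turns it clockwise
- start (a joint): travel of the start button in m: 0 up, 0.006 fully down; it springs back. Fully down takes about 5 N
- start_top (a point): centre of the top of the round orange start button, 26 mm wide, in a black collar 42 mm wide; it stands 22 mm above the deck (112 mm above the bench) and moves straight down when pressed
- mark_green: green index marker, a disc 16 mm wide and 4 mm thick fixed on the deck at the dial's rim, 79 mm from the selector's axis, at one of the fifth to eighth detents (which colour is where varies). Origin: centre of its underside
- mark_blue: blue index marker, a disc 16 mm wide and 4 mm thick fixed on the deck at the dial's rim, 79 mm from the selector's axis, at one of the fifth to eighth detents (which colour is where varies). Origin: centre of its underside
- mark_red: red index marker, a disc 16 mm wide and 4 mm thick fixed on the deck at the dial's rim, 79 mm from the selector's axis, at one of the fifth to eighth detents (which colour is where varies). Origin: centre of its underside
- mark_yellow: yellow index marker, a disc 16 mm wide and 4 mm thick fixed on the deck at the dial's rim, 79 mm from the selector's axis, at one of the fifth to eighth detents (which colour is where varies). Origin: centre of its underside
- flask_pink: bystander, loose, leave alone: volumetric flask with pink content, 68 mm wide, 153 mm tall. Origin: centre of its underside
- flask_clear: bystander, loose, leave alone: volumetric flask, clear, 65 mm wide, 146 mm tall. Origin: centre of its underside
- beaker: bystander, loose, leave alone: glass beaker, 72 mm wide, 90 mm tall. Origin: centre of its underside
- wash_bottle: bystander, loose, leave alone: white bottle with red cap, 60 mm wide, 150 mm tall. Origin: centre of its underside
- cell_holder: bystander, loose, leave alone: black block 40 x 30 mm with two cuvettes, 53 mm tall, standing on the photometer's deck. Origin: centre of its underside
- vial: bystander, loose, leave alone: amber vial with blue cap, 26 mm wide, 50 mm tall, standing on the photometer's deck. Origin: centre of its underside

How it is judged:
By the outcome, as a careful person would: the job done as asked, in the order asked, and still so for the second after the job is handed in, with the robot touching nothing.
It also fails if it takes over 64 s, if anything falls off the work surface, if the arm or the gripper's body presses on something with over 40 N, if the wrist force passes 120 N, or if a joint passes its speed limit or range.

## Robot

A 6-joint arm with a two-finger parallel gripper is mounted at the origin on the work surface. World frame = base frame: x ahead of the robot, y to its left, z up, the work surface at z = 0. Lengths are in m, angles in degrees, forces in N, time in s.
With the tool pointing down it reaches from about 0.35 to 0.875 m from the base axis. Payload 4.2 kg.
Tool frame: the origin (TCP) lies at the very end of the fingers, on their centre line; the grasp point (between the pads) lies 19 mm behind it (r.grip_point_offset is the distance from the TCP to the grasp point, in m); z points along the fingers, y is the line along which they close (so a half turn about z gives the same grasp; the last joint's range is limited). The gripper opens to 87 mm and grips with 3 to 60 N. Pads are 19 mm wide; open, the fingers measure 117 mm over their backs; the gripper's body (75 mm by 190 mm) begins 51 mm behind the grasp point.
Start: joints at [-59.095, 22.042, 0.453, 0, -68.411, -14.817], TCP at [0.173, -0.6, 0.223] pointing down, gripper open.
Joint ranges: [-179.83, 179.83], [-69.29, 118.12], [-61.27, 80.66], [-181.25, 117.63], [-171.15, -9.14], [-177.46, 177.46]. Speed limits (degrees/s): [159.86, 159.86, 180, 180, 180, 180].

## Interface

Orientations are given as a 3x3 rotation matrix whose columns are the frame's x, y, z axes.
In Python, from station import r, cams gives the robot as it stands. The module is installed in compiled form; this text tells all that it offers.
- The arm moves only by the shell command python3 -m handwheel 'ROWS'. ROWS is JSON, a list that holds one entry, the list of rows, each a list of 7 numbers: the turn, a rotation vector about the tool's x, y, z in units of 6 degrees (1.0 is 6 degrees), then the shift along the tool's x, y, z in m, then the finger opening in m, from 0 to 0.087. In form: [[[ax, ay, az, x, y, z, jaw], ...]]. A call has 1 to 12 rows; each row shifts and turns the commanded pose from where the row before left it, along the tool's axes as they then stand; what a row does not reach is not made up. A row lasts 1/10 s, in which the tool goes at most 50 mm and 8.59 degrees, less where a joint would pass 70% of its speed; a pose out of reach is approached as far as the arm can. A call with a gripper value outside its range is refused whole. The fingers move at their own pace and stop on an object; the grip force is fixed at half the most. Time passes only in rows, so rows that do not move let the fingers close. It gives the time, the measured TCP pose, the force, the opening and the grip force at its end, in the units of the state.
- r.sense(): the state, without advancing time (a new reading comes with each control period).
- cams.capture(name): name is "side" or "top" or "wrist"; returns the picture (480x640x3 uint8, red, green, blue); there is no depth.
- cams.get_calibration(name): a dict with "camera_matrix" (3x3 intrinsics, pixels), "rvec" (rotation vector, rad) and "tvec" (3), from world to camera coordinates, as OpenCV has them; the wrist camera has in their place "T_tool_cam" (4x4, takes a point from camera to tool coordinates, whose origin is the TCP and whose axes are the flange's). Camera axes: x right, y down, z forward; pixel columns grow to the right and rows downward; lengths in m; the calibration is good to about 2 mm. A picture is of the moment at which its call begins: read the wrist's pose just before it. get_calibration takes no time and is no camera call.
- r.finish_job(): hands the job in; it is judged then, once.
The state is a dict: "time_s": time; "joints": joint angles; "joint_velocities": joint speeds; "effort": joint torques, N m; "tcp_pos": TCP position; "ee_rot": TCP orientation; "wrist_force": force on the tool from outside, world axes, zero at the start; "moment": the same for the moment, N m; "gripper_width": opening from 0.0 (shut) to 1.0 (fully open); "gripper_force": force on a finger pad.
Only numpy, scipy, OpenCV 4.12 (cv2) and the standard library are available. Lean on these libraries where they do the work, as an engineer would, in place of code of your own. Each camera call takes 0.05 s, during which the arm holds its last target. There are 200 camera calls.

## Working session

There is one attempt and no reset: what is moved stays moved. The work goes in short steps, Python scripts to look and compute and a shell command to move; the robot and the scene stay as the last step left them, time stands still between calls to the robot, and variables do not carry over. Pictures are saved under pics/ and viewed, at most 10 in all, crops included, and the job is handed in when it is done.

```bash
mkdir -p pics
python3 - <<'E'
from station import r,cams
import cv2
for n in("top","side"):
    cv2.imwrite(f"pics/{n}0.png",cams.capture(n)[:,:,::-1])
    print(n,cams.get_calibration(n))
s=r.sense();print(s['time_s'],s['tcp_pos'],s['ee_rot'])
print(cams.get_calibration("wrist"))
E
```

```text
top {'camera_matrix': array([[455.16054445,   0.        , 318.24603663],
       [  0.        , 455.16054445, 234.93393628],
       [  0.        ,   0.        ,   1.        ]]), 'rvec': array([ 2.19767114, -2.1350999 ,  0.11694093]), 'tvec': array([0.00703015, 0.58314402, 1.02174755])}
side {'camera_matrix': array([[566.30940062,   0.        , 315.87620486],
       [  0.        , 566.30940062, 239.29113003],
       [  0.        ,   0.        ,   1.        ]]), 'rvec': array([ 1.0779837 , -2.48345033,  0.89516613]), 'tvec': array([0.42063463, 0.36934399, 1.00015363])}
0.1 [ 0.17308021 -0.59999251  0.22159693] [[-9.60866820e-01 -2.77010091e-01 -6.03102321e-04]
 [-2.77010738e-01  9.60865102e-01  1.81827717e-03]
 [ 7.58188492e-05  1.91418802e-03 -9.99998165e-01]]
{'camera_matrix': array([[330.68886525,   0.        , 320.45568074],
       [  0.        , 330.68886525, 234.00760488],
       [  0.        ,   0.        ,   1.        ]]), 'T_tool_cam': array([[ 3.97040409e-04, -9.60419952e-01, -2.78555843e-01,
         7.68394564e-02],
       [ 9.99999853e-01,  2.78530549e-04,  4.65020058e-04,
         5.81561037e-04],
       [-3.69028230e-04, -2.78555987e-01,  9.60419922e-01,
        -1.63372344e-01],
       [ 0.00000000e+00,  0.00000000e+00,  0.00000000e+00,
         1.00000000e+00]])}
```

View pics/top0.png

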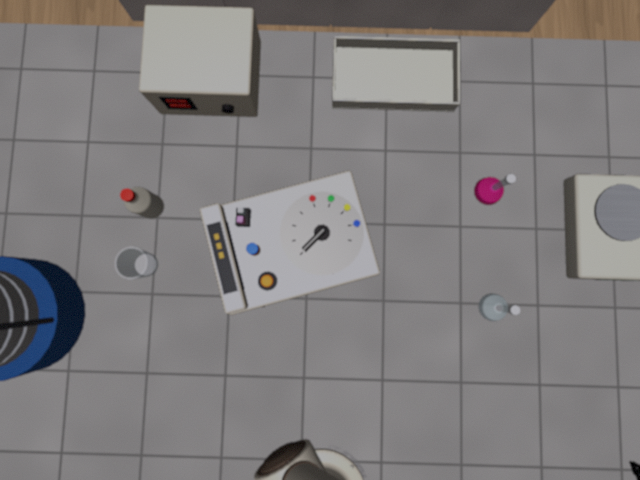

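View pics/side0.png

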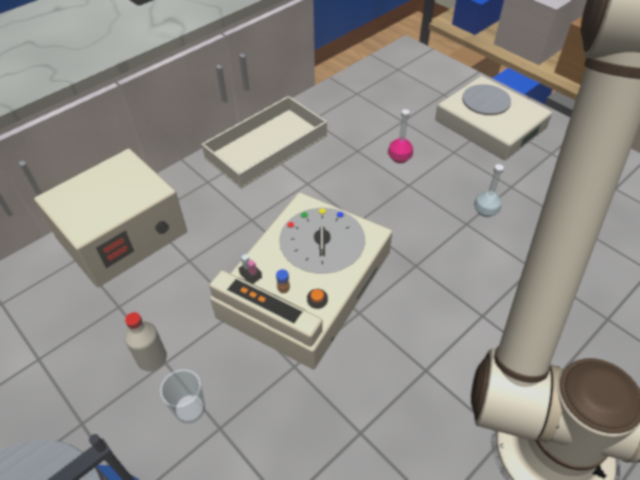

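The top view shows the dial centre at about (321,233) and the wing tip at (304,250). The markers are red (312,198), green (331,198), yellow (347,208) and blue (357,223), and the button is at (267,281). Next I turn these into positions.

```bash
cat > h.py <<'E'
import numpy as np,cv2
from station import r,cams
def ray(n,px,z,s=None):
    c=cams.get_calibration(n);d=cv2.undistortPoints(np.array([[px]],float),c['camera_matrix'],None)[0,0];d=np.r_[d,1]
    if n=="wrist":
        T=c['T_tool_cam'];R=np.array(s['ee_rot']);o=R@T[:3,3]+s['tcp_pos'];d=R@T[:3,:3]@d
    else:
        R=cv2.Rodrigues(c['rvec'])[0];o=-R.T@c['tvec'];d=R.T@d
    return o+d*(z-o[2])/d[2]
def blobs(img,lo,hi,amin=8):
    h=cv2.cvtColor(img,cv2.COLOR_RGB2HSV);m=cv2.inRange(h,lo,hi)
    n,_,st,ce=cv2.connectedComponentsWithStats(m)
    return [(st[i,4],ce[i].round(1)) for i in range(1,n) if st[i,4]>=amin]
E
python3 - <<'E'
from h import *
im=cv2.imread('pics/top0.png')[:,:,::-1].copy()
C={'red':((0,150,80),(6,255,255)),'green':((45,120,60),(80,255,255)),'yellow':((22,100,100),(35,255,255)),'blue':((105,120,60),(130,255,255)),'orange':((8,150,100),(20,255,255))}
P={}
for k,(lo,hi) in C.items():
    for a,c in blobs(im,lo,hi):
        if 200<c[0]<380 and 170<c[1]<310:
            p=ray('top',c,.112 if k=='orange' else .094); print(k,a,c,p.round(4)); P.setdefault(k,[]).append(p)
# outline of ivory deck: corners by hand
for c in [(351,173),(378,270),(245,307),(321,233)]: print(c,ray('top',c,.09).round(4))
# circle through 4 markers
m=np.array([P[k][0][:2] for k in('red','green','yellow')]+[min(P['blue'],key=lambda p:p[1])[:2]])
A=np.c_[2*m,np.ones(4)];x=np.linalg.lstsq(A,(m**2).sum(1),rcond=None)[0];print('centre',x[:2],'R',np.sqrt(x[2]+x[:2]@x[:2]))
from scipy.optimize import least_squares
f=least_squares(lambda c:np.hypot(*(m-c).T)-.079,x[:2]);c=f.x;print('c',c,f.fun)
print('ang',np.degrees(np.arctan2(*(m-c).T[::-1])))
t=ray('top',(304,250),.124)[:2]-c;print('tip',np.degrees(np.arctan2(t[1],t[0])),np.hypot(*t))
E
```

```text
green 18 [330.6 198.1] [ 0.658  -0.0009  0.094 ]
yellow 24 [346.7 207. ] [ 0.6392 -0.0367  0.094 ]
yellow 15 [216.1 236.5] [0.5661 0.2456 0.094 ]
yellow 20 [218.5 245.5] [0.5466 0.2393 0.094 ]
yellow 24 [220.9 254.8] [0.5266 0.2331 0.094 ]
blue 24 [356.3 223. ] [ 0.6045 -0.0584  0.094 ]
blue 90 [252.2 248.4] [0.5425 0.166  0.094 ]
orange 90 [266.6 280.2] [0.4747 0.1301 0.112 ]
(351, 173) [ 0.7165 -0.0448  0.09  ]
(378, 270) [ 0.5038 -0.1078  0.09  ]
(245, 307) [0.4163 0.1765 0.09  ]
(321, 233) [0.5808 0.0179 0.09  ]Traceback (most recent call last):
  File "<stdin>", line 12, in <module>
KeyError: 'red'
```

Run:
```python
from h import *
from scipy.optimize import least_squares
im=cv2.imread('pics/top0.png')[:,:,::-1].copy()
for a,c in blobs(im,(170,110,60),(180,255,255),4)+blobs(im,(0,110,60),(6,255,255),4):
    if 250<c[0]<380 and 170<c[1]<310: print(a,c);red=ray('top',c,.094)
m=np.array([red[:2],(.658,-.0009),(.6392,-.0367),(.6045,-.0584)])
f=least_squares(lambda c:np.hypot(*(m-c).T)-.079,(.58,.018));c=f.x;print('c',c,f.fun)
print('ang',np.degrees(np.arctan2(*(m-c).T[::-1])))
t=ray('top',(304,250),.124)[:2]-c;print('tip',np.degrees(np.arctan2(t[1],t[0])),np.hypot(*t))
cc=im[180:290,260:390];cv2.imwrite('pics/crop.png',cv2.resize(cc,None,fx=6,fy=5.4,interpolation=cv2.INTER_CUBIC)[:,:,::-1])
s=r.sense();print(s['tcp_pos'],s['gripper_width'])
```

```text
20 [312. 198.]
c [0.58125235 0.0171148 ] [ 1.02636647e-04 -1.66408935e-04  8.20030353e-05  1.22686703e-05]
ang [ 16.70483845 -13.20976673 -42.88223164 -72.88872689]
tip 139.12955310741546 0.05451390569919609
[ 0.17308021 -0.59999251  0.22159693] 0.9988330475341564
```

View pics/crop.png

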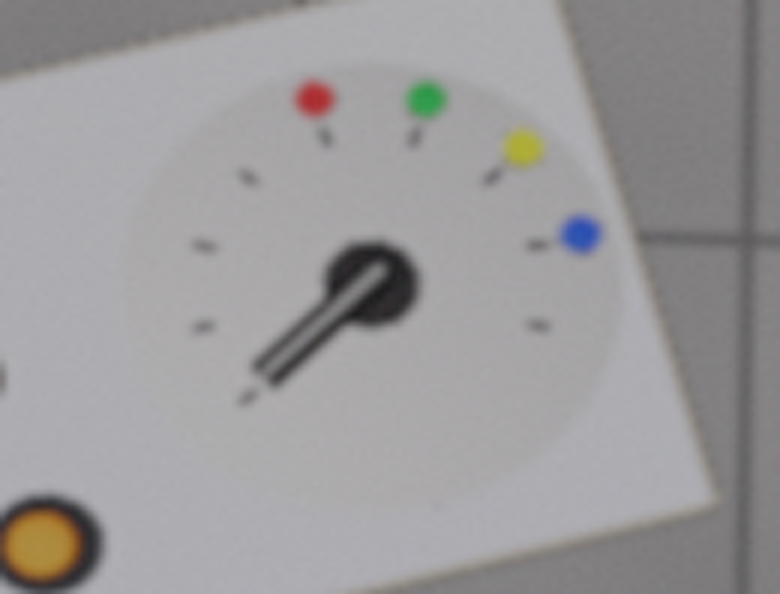

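The pointer sits at detent 0 (136.8°) and green is the sixth detent (-13.2°), so it needs five clicks, 150° clockwise. I'll close the fingers and move above the front side of the wing.

```bash
python3 -m handwheel '[[[0,0,0,-0.0346,0.0333,0,0],[0,0,0,-0.0346,0.0333,0,0],[0,0,0,-0.0346,0.0333,0,0],[0,0,0,-0.0346,0.0333,0,0],[0,0,0,-0.0346,0.0333,0,0],[0,0,0,-0.0346,0.0333,0,0],[0,0,0,-0.0346,0.0333,0,0],[0,0,0,-0.0346,0.0333,0,0],[0,0,0,-0.0346,0.0333,0,0],[0,0,0,-0.0346,0.0333,0,0],[0,0,0,-0.0346,0.0333,0,0],[0,0,0,-0.0346,0.0333,0,0]]]'
python3 -m handwheel '[[[-1.4,0,0,0,0,0,0]]]' >/dev/null 2>&1 </dev/null & kill $! 2>/dev/null; python3 -c "
from station import r
s=r.sense();print(s['time_s'],s['tcp_pos'],s['ee_rot'],s['joints'])"
```

```text
time_s: 1.3
tcp_pos: [0.4618, -0.0995, 0.2225]
ee_rot: [[-0.961, -0.277, -0.0], [-0.277, 0.961, 0.0], [0.0, 0.0, -1.0]]
wrist_force: [0.6, -0.1, -0.5]
gripper_width: 0.036
gripper_force: 0.0
1.3 [ 0.46176023 -0.09951073  0.22252173] [[-9.60730017e-01 -2.77484835e-01 -4.07045173e-05]
 [-2.77484837e-01  9.60730016e-01  5.10140692e-05]
 [ 2.49504210e-05  6.03056339e-05 -9.99999998e-01]] [ 7.60973484e+00  7.02601700e+00 -2.00917589e+01 -3.60188475e-03
 -6.28841488e+01 -8.14979440e+01]
```

```bash
python3 -m handwheel '[[[0,0,0,-0.0342,0.033,0,0],[0,0,0,-0.0342,0.033,0,0],[0,0,0,-0.0342,0.033,0,0],[0,0,-1.4,0,0,0,0],[0,0,-1.4,0,0,0,0],[0,0,-1.4,0,0,0,0],[0,0,-1.4,0,0,0,0],[0,0,-1.4,0,0,0,0],[0,0,-1.4,0,0,0,0],[0,0,-1.4,0,0,0,0],[0,0,-1.4,0,0,0,0],[0,0,-1.4,0,0,0,0]]]' >/dev/null
python3 -m handwheel '[[[0,0,-1.4,0,0,0,0],[0,0,-1.4,0,0,0,0],[0,0,-1.4,0,0,0,0],[0,0,-1.4,0,0,0,0],[0,0,-1.4,0,0,0,0],[0,0,-1.4,0,0,0,0],[0,0,-1.4,0,0,0,0],[0,0,-1.4,0,0,0,0],[0,0,-1.4,0,0,0,0],[0,0,-1.4,0,0,0,0],[0,0,-1.4,0,0,0,0],[0,0,-1.4,0,0,0,0]]]' >/dev/null
python3 -m handwheel '[[[0,0,-1.4,0,0,0,0],[0,0,-1.4,0,0,0,0],[0,0,-1.4,0,0,0,0],[0,0,-1.4,0,0,0,0],[0,0,0,0,0,0,0]]]'
cat >> h.py <<'E'
C=np.array([.58125,.0171])
def st():
    s=r.sense();R=np.array(s['ee_rot']);p=np.array(s['tcp_pos']);a=np.degrees(np.arctan2(R[1,0],R[0,0]))
    o=(R.T@np.r_[C-p[:2],0])[:2]
    print('t',s['time_s'],'p',p.round(4),'xang',a.round(2),'pointer-frame angle',(a+90).round(2),'pivot in tool xy',o.round(4),'tilt',R[:2,2].round(3),'F',np.round(s['wrist_force'],1),'j',np.round(s['joints'],0));return s
E
python3 - <<'E'
from h import *
s=st();im=cams.capture('wrist');cv2.imwrite('pics/w1.png',im[:,:,::-1])
E
```

```text
time_s: 4.2
tcp_pos: [0.5322, 0.022, 0.2221]
ee_rot: [[0.694, 0.72, -0.001], [0.72, -0.694, -0.0], [-0.001, -0.001, -1.0]]
wrist_force: [0.3, 0.1, 0.2]
gripper_width: 0.011
gripper_force: 0.0
t 4.2 p [0.5322 0.022  0.2221] xang 46.07 pointer-frame angle 136.07 pivot in tool xy [0.0305 0.0387] tilt [-0.001 -0.   ] F [0.3 0.1 0.2] j [ 20.  13. -12.  -0. -64. 116.]
```

View pics/w1.png

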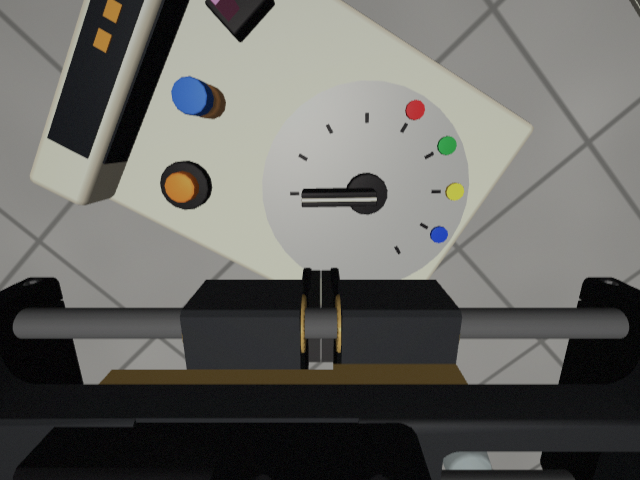

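The wrist view shows the wing from (302,198) to the hub at (367,194), with green at (447,145) and the button top at (180,187). The fingertips are on the front side of the wing. I'll check the centre and button from this close view.

Run:
```python
from h import *
from scipy.optimize import least_squares
im=cv2.imread('pics/w1.png')[:,:,::-1].copy();s=st()
def g(lo,hi,near,z):
    b=[c for a,c in blobs(im,lo,hi,30)];c=min(b,key=lambda c:np.hypot(*(c-near)));p=ray('wrist',c,z,s);print(c,p.round(4));return p[:2]
m=np.array([g((0,120,60),(8,255,255),(415,110),.094),g((45,100,50),(85,255,255),(447,145),.094),g((22,100,80),(35,255,255),(455,191),.094),g((105,100,60),(130,255,255),(439,234),.094)])
f=least_squares(lambda c:np.hypot(*(m-c).T)-.079,C);print('c',f.x,f.fun,np.degrees(np.arctan2(*(m-f.x).T[::-1])))
print('btn');g((8,130,100),(20,255,255),(180,187),.112)
for q in((302,198),(376,194)):print(ray('wrist',q,.124,s))
```

```text
t 4.25 p [0.5323 0.022  0.2222] xang 45.92 pointer-frame angle 135.92 pivot in tool xy [0.0305 0.0386] tilt [-0.001 -0.   ] F [-1.1 -0.  -0.2] j [ 20.  13. -12.  -0. -64. 116.]
[415.2 109.6] [0.6568 0.0392 0.094 ]
[446.5 145.1] [ 0.6579 -0.0013  0.094 ]
[454.3 191.1] [ 0.6385 -0.0372  0.094 ]
[438.6 234.2] [ 0.6038 -0.0588  0.094 ]
c [0.58099318 0.01686654] [ 4.87759917e-05 -2.07025572e-05 -6.16539854e-05  6.34684110e-05] [ 16.42376788 -13.27408498 -43.23816567 -73.261687  ]
btn
[179.4 186.9] [0.4739 0.1307 0.112 ]
[0.54226107 0.05469011 0.124     ]
[0.58684098 0.01603475 0.124     ]
```

```bash
python3 -m handwheel '[[[0,0,0,0,0,0.029,0],[0,0,0,0,0,0.029,0],[0,0,0,0,0,0.029,0],[0,0,0,0,0,0.029,0],[0,0,0,0,0,0,0],[0,0,0,0.004,0,0,0],[0,0,0,0.004,0,0,0],[0,0,0,0.003,0,0,0],[0,0,0,0,0,0,0]]]'; python3 -c "
from h import *
st()"
```

```text
time_s: 5.15
tcp_pos: [0.5412, 0.0305, 0.1078]
ee_rot: [[0.693, 0.721, 0.002], [0.721, -0.693, 0.001], [0.002, 0.001, -1.0]]
wrist_force: [-0.0, -1.5, -0.7]
gripper_width: 0.005
gripper_force: 0.0
t 5.15 p [0.5412 0.0305 0.1078] xang 46.1 pointer-frame angle 136.1 pivot in tool xy [0.0181 0.0382] tilt [0.002 0.001] F [-0.  -1.5 -0.7] j [ 20.  20. -20.   0. -49. 116.]
```

```bash
python3 -m handwheel '[[[0,0,0.417,0.0017,-0.00075,0,0],[0,0,0.417,0.0017,-0.00075,0,0],[0,0,0.417,0.0017,-0.00075,0,0],[0,0,0.417,0.0017,-0.00075,0,0],[0,0,0.417,0.0017,-0.00075,0,0],[0,0,0.417,0.0017,-0.00075,0,0],[0,0,0.417,0.0017,-0.00075,0,0],[0,0,0.417,0.0017,-0.00075,0,0],[0,0,0.417,0.0017,-0.00075,0,0],[0,0,0.417,0.0017,-0.00075,0,0],[0,0,0.417,0.0017,-0.00075,0,0],[0,0,0.417,0.0017,-0.00075,0,0]]]'|grep force; python3 -c "
from h import *
s=st()
cv2.imwrite('pics/w2.png',cams.capture('wrist')[:,:,::-1])"
```

```text
wrist_force: [-0.1, 0.9, 0.7]
gripper_force: 0.0
t 6.35 p [0.5528 0.0485 0.1072] xang 15.95 pointer-frame angle 105.95 pivot in tool xy [0.0187 0.038 ] tilt [0.001 0.001] F [-0.1  0.9  0.7] j [ 22.  22. -18.  -0. -50.  84.]
```

View pics/w2.png

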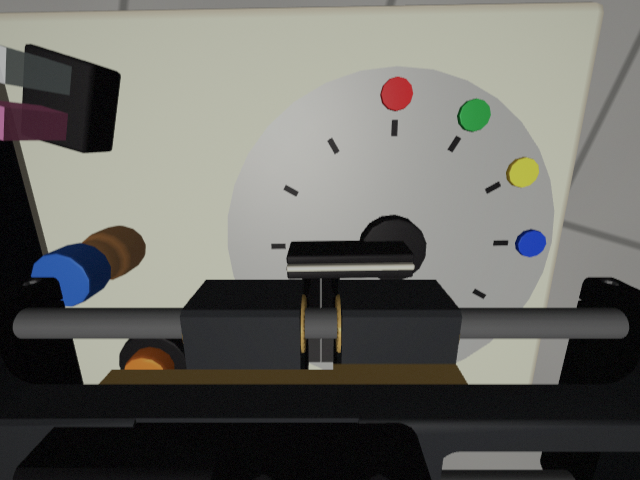

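The wing has followed and now lies parallel to the finger at about (350,262), on the second detent. Vial and holder are clear. Continuing.

```bash
python3 -m handwheel '[[[0,0,0.417,0.00175,-0.00075,0,0],[0,0,0.417,0.00175,-0.00075,0,0],[0,0,0.417,0.00175,-0.00075,0,0],[0,0,0.417,0.00175,-0.00075,0,0],[0,0,0.417,0.00175,-0.00075,0,0],[0,0,0.417,0.00175,-0.00075,0,0],[0,0,0.417,0.00175,-0.00075,0,0],[0,0,0.417,0.00175,-0.00075,0,0],[0,0,0.417,0.00175,-0.00075,0,0],[0,0,0.417,0.00175,-0.00075,0,0],[0,0,0.417,0.00175,-0.00075,0,0],[0,0,0.417,0.00175,-0.00075,0,0]]]'|grep force; python3 -c "
from h import *
s=st()"
python3 -m handwheel '[[[0,0,0.417,0.00175,-0.00075,0,0],[0,0,0.417,0.00175,-0.00075,0,0],[0,0,0.417,0.00175,-0.00075,0,0],[0,0,0.417,0.00175,-0.00075,0,0],[0,0,0.417,0.00175,-0.00075,0,0],[0,0,0.417,0.00175,-0.00075,0,0],[0,0,0.417,0.00175,-0.00075,0,0],[0,0,0.417,0.00175,-0.00075,0,0],[0,0,0.417,0.00175,-0.00075,0,0],[0,0,0.417,0.00175,-0.00075,0,0],[0,0,0.417,0.00175,-0.00075,0,0],[0,0,0.417,0.00175,-0.00075,0,0]]]'|grep force; python3 -c "
from h import *
s=st()
cv2.imwrite('pics/w3.png',cams.capture('wrist')[:,:,::-1])"
```

```text
wrist_force: [1.2, 0.3, -0.1]
gripper_force: 0.0
t 7.6 p [0.5731 0.0582 0.1071] xang -14.03 pointer-frame angle 75.97 pivot in tool xy [0.0178 0.0379] tilt [0.001 0.   ] F [ 1.2  0.3 -0.1] j [ 22.  23. -15.  -0. -51.  54.]
wrist_force: [-0.3, 0.1, 0.8]
gripper_force: 0.3
t 8.8 p [0.5956 0.0563 0.1071] xang -44.05 pointer-frame angle 45.95 pivot in tool xy [0.017  0.0382] tilt [0.001 0.   ] F [-0.3  0.1  0.8] j [ 21.  25. -12.  -0. -52.  25.]
```

View pics/w3.png

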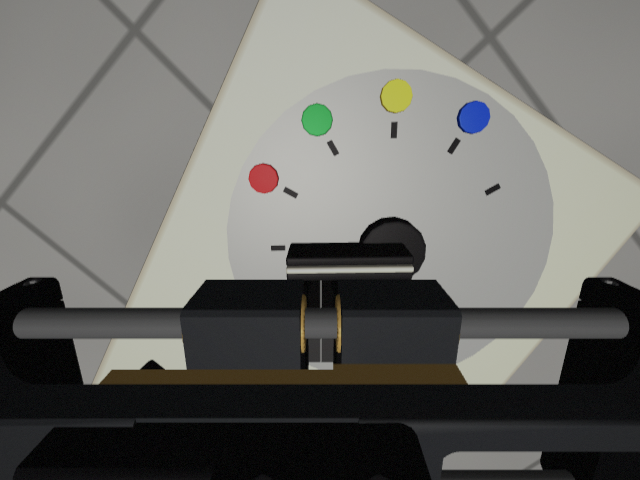

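The wing is at the fourth detent (pivot end at (410,262)), with the red marker one click on and green two. I'll do one full click, then about 22° for the last so it snaps home by itself.

```bash
python3 -m handwheel '[[[0,0,0.417,0.0017,-0.00075,0,0],[0,0,0.417,0.0017,-0.00075,0,0],[0,0,0.417,0.0017,-0.00075,0,0],[0,0,0.417,0.0017,-0.00075,0,0],[0,0,0.417,0.0017,-0.00075,0,0],[0,0,0.417,0.0017,-0.00075,0,0],[0,0,0.417,0.0017,-0.00075,0,0],[0,0,0.417,0.0017,-0.00075,0,0],[0,0,0.417,0.0017,-0.00075,0,0],[0,0,0.417,0.0017,-0.00075,0,0],[0,0,0.417,0.0017,-0.00075,0,0],[0,0,0.417,0.0017,-0.00075,0,0]]]'|grep force; python3 -c "
from h import *
s=st()"
python3 -m handwheel '[[[0,0,0.417,0.0017,-0.00075,0,0],[0,0,0.417,0.0017,-0.00075,0,0],[0,0,0.417,0.0017,-0.00075,0,0],[0,0,0.417,0.0017,-0.00075,0,0],[0,0,0.417,0.0017,-0.00075,0,0],[0,0,0.417,0.0017,-0.00075,0,0],[0,0,0.417,0.0017,-0.00075,0,0],[0,0,0.417,0.0017,-0.00075,0,0],[0,0,0.417,0.0017,-0.00075,0,0],[0,0,0,0,0,0,0],[0,0,0,0,0,0,0]]]'|grep force; python3 -c "
from h import *
s=st()
cv2.imwrite('pics/w4.png',cams.capture('wrist')[:,:,::-1])"
```

```text
wrist_force: [-0.2, 0.3, -0.0]
gripper_force: 0.2
t 10.05 p [0.6138 0.044  0.107 ] xang -74.04 pointer-frame angle 15.96 pivot in tool xy [0.0169 0.0387] tilt [0.001 0.   ] F [-0.2  0.3 -0. ] j [ 19.  27. -10.  -0. -53.  -3.]
wrist_force: [0.2, 0.1, -0.5]
gripper_force: 0.0
t 11.15 p [0.622  0.0296 0.1068] xang -96.44 pointer-frame angle -6.44 pivot in tool xy [0.017  0.0391] tilt [0. 0.] F [ 0.2  0.1 -0.5] j [ 18.  27.  -9.  -0. -54. -24.]
```

View pics/w4.png

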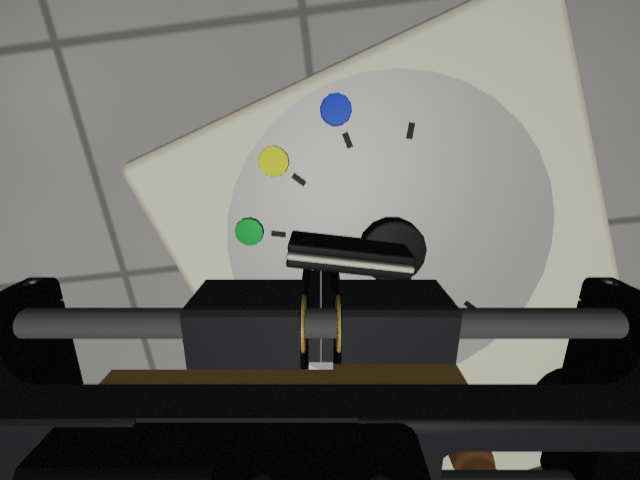

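The stripe now points at green (250,231), snapped off the finger. I'll back off, lift and move over the button.

```bash
python3 -m handwheel '[[[0,0,0,-0.01,0,0,0],[0,0,0,-0.01,0,0,0],[0,0,0,0,0,-0.0385,0],[0,0,0,0,0,-0.0385,0],[0,0,0,0,0,-0.0385,0],[0,0,0,-0.016,0.0395,0,0],[0,0,0,-0.016,0.0395,0,0],[0,0,0,-0.016,0.0395,0,0],[0,0,0,-0.016,0.0395,0,0],[0,0,0,0,0,0,0],[0,0,0,0,0,0,0]]]'|grep force
python3 - <<'E'
from h import *
s=st();R=np.array(s['ee_rot']);B=np.array([.4743,.1304,.112])
print('to button, tool',(R.T@(B-s['tcp_pos'])).round(4))
im=cams.capture('top');cv2.imwrite('pics/t2.png',cv2.resize(im[170:320,200:390],None,fx=4,fy=4,interpolation=cv2.INTER_CUBIC)[:,:,::-1])
E
```

```text
wrist_force: [0.7, 0.0, 1.2]
gripper_force: 0.0
t 12.3 p [0.4741 0.1322 0.2228] xang -96.35 pointer-frame angle -6.35 pivot in tool xy [ 0.1026 -0.1192] tilt [0.002 0.001] F [0.7 0.  1.2] j [ 35.   9. -18.   0. -63. -41.]
to button, tool [ 0.0019 -0.0002  0.1108]
```

View pics/t2.png

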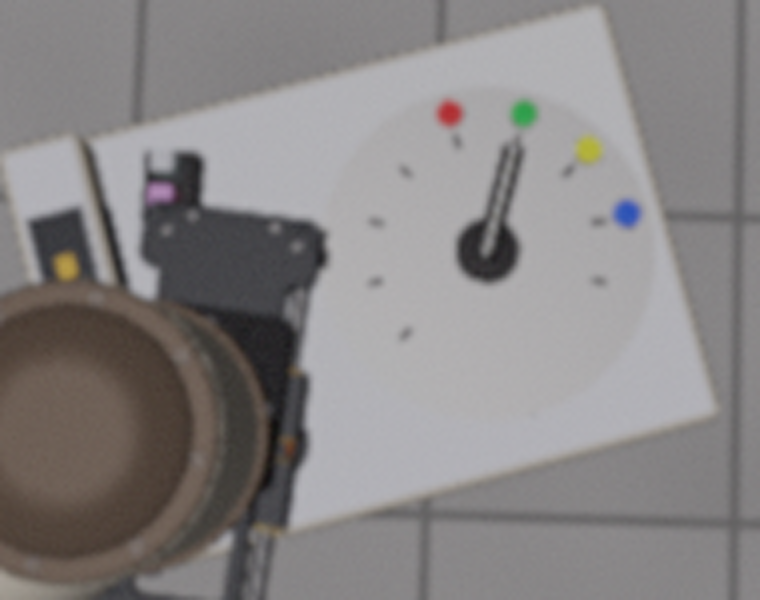

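The pointer rests at green in the top view too. Now pressing the button.

```bash
python3 -m handwheel '[[[0,0,0,0.002,0,0.025,0],[0,0,0,0,0,0.025,0],[0,0,0,0,0,0.025,0],[0,0,0,0,0,0.025,0],[0,0,0,0,0,0.006,0],[0,0,0,0,0,0.003,0],[0,0,0,0,0,0.003,0],[0,0,0,0,0,0.003,0],[0,0,0,0,0,0,0],[0,0,0,0,0,0,0]]]'; python3 -c "
from h import *
s=st()"
```

```text
time_s: 13.35
tcp_pos: [0.4751, 0.129, 0.1082]
ee_rot: [[-0.113, -0.994, 0.002], [-0.994, 0.113, 0.001], [-0.001, -0.002, -1.0]]
wrist_force: [0.1, -3.6, 3.6]
gripper_width: 0.007
gripper_force: 1.9
t 13.35 p [0.4751 0.129  0.1082] xang -96.5 pointer-frame angle -6.5 pivot in tool xy [ 0.0992 -0.1181] tilt [0.002 0.001] F [ 0.1 -3.6  3.6] j [ 34.  16. -27.   0. -47. -41.]
```

```bash
python3 -m handwheel '[[[0,0,0,0,0,0.0015,0],[0,0,0,0,0,0.001,0],[0,0,0,0,0,0,0],[0,0,0,0,0,0,0]]]'|egrep 'tcp|wrist'; python3 -m handwheel '[[[0,0,0,0,0,0.001,0],[0,0,0,0,0,0,0],[0,0,0,0,0,0,0]]]'|egrep 'tcp|wrist'; python3 -m handwheel '[[[0,0,0,0,0,0.001,0],[0,0,0,0,0,0,0],[0,0,0,0,0,0,0]]]'|egrep 'tcp|wrist'
```

```text
tcp_pos: [0.4752, 0.1291, 0.1063]
wrist_force: [-0.5, -4.2, 11.2]
tcp_pos: [0.4752, 0.1291, 0.1062]
wrist_force: [-4.4, -3.8, 17.1]
tcp_pos: [0.4753, 0.1291, 0.1061]
wrist_force: [-4.9, -4.1, 21.4]
```

It bottomed at 6 mm (z stuck at 0.106 while the force rose to 21 N). Releasing and lifting clear.

```bash
python3 -m handwheel '[[[0,0,0,0,0,-0.004,0],[0,0,0,0,0,-0.01,0],[0,0,0,0,0,-0.03,0],[0,0,0,0,0,-0.04,0],[0,0,0,0,0,-0.04,0],[0,0,0,-0.0,0.045,-0.01,0],[0,0,0,0,0.045,0,0],[0,0,0,0.03,0,0,0],[0,0,0,0.03,0,0,0],[0,0,0,0,0,0,0],[0,0,0,0,0,0,0],[0,0,0,0,0,0,0]]]'|egrep 'tcp|wrist'
python3 - <<'E'
from h import *
for n,z in(('top',.112),('side',.112)):
    im=cams.capture(n);cv2.imwrite(f'pics/{n}3.png',im[:,:,::-1])
im0=cv2.imread('pics/side0.png')[:,:,::-1].copy()
for i in(im0,im):
    print([b for b in blobs(i,(8,150,120),(20,255,255),40) if 290<b[1][0]<340])
E
```

```text
tcp_pos: [0.3782, 0.0802, 0.2365]
wrist_force: [-0.5, -0.4, -0.1]
[(np.int32(126), array([316.8, 295.2]))]
[(np.int32(130), array([316.8, 295.2]))]
```

View pics/side3.png

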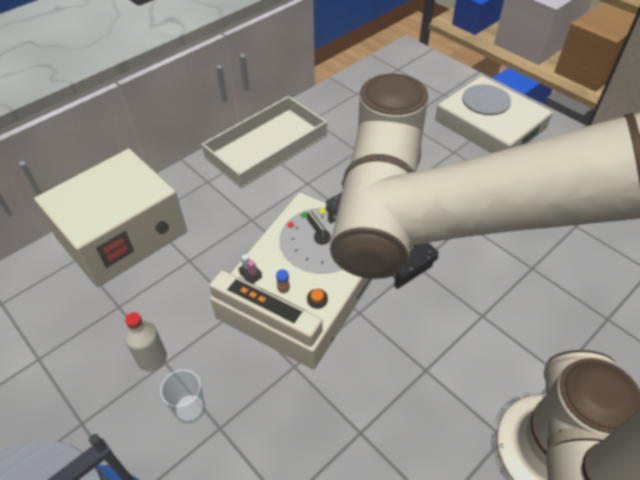

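View pics/top3.png

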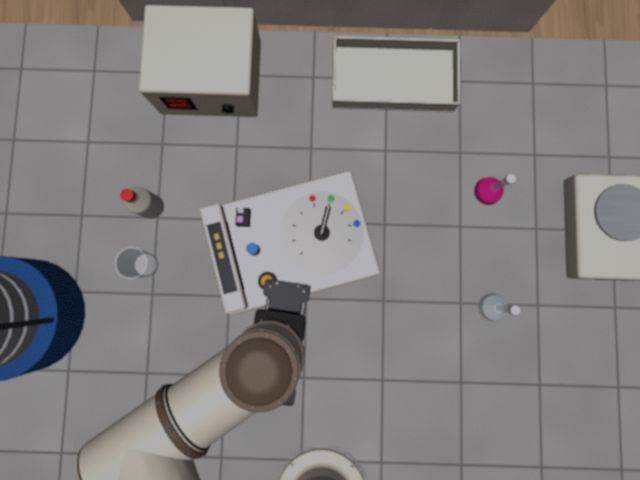

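The pointer is at green: (327,208) towards (331,198). The button is back up, at the same pixel (316.8,295.2) as before. All the bystanders are unmoved and the robot is clear.

```bash
python3 -c "
from station import r
print(r.finish_job())"
```

```text
the job is handed in; nothing more can be done
None
```

The filter selector rests in the green detent after five clockwise clicks, the start button was pressed its full 6 mm and came back up, nothing else moved in the final pictures, and the job is handed in; the verdict was not shown.

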